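# Find and mark the high spot of a wheel on a run-out stand

## Task

Grip the red crank of the run-out stand lightly and turn the wheel slowly counter-clockwise (seen from above), feeling for the one high spot of its rim as it pushes back the sprung pointer on the blue block, and leave the wheel resting with the very top of the high spot at the pointer. Then stand the brass marker weight upright on the wheel right in front of the pointer, without shifting the wheel. Do not touch the blue block or its pointer, and leave the other things on the desk alone.

Things in the scene. Friction and masses are not known exactly. Their poses are not given: they have to be found in the camera images.
- stand: White run-out stand, fixed to the desk: foot plate 170 x 240 x 14 mm. Origin on the desk on the wheel's vertical spindle, z up; the pointer block stands on the +y side of the spindle.
- wheel: Level aluminium wheel, 136 mm across, on a vertical spindle; turns without end either way and, clear of the pointer, has steady friction (0.065 N m: 1.4 N at the crank). Origin on the spindle axis, 30 mm above the desk; z up, x towards the crank. Flat top 52 mm above the desk. Grip the crank lightly, under 40 N, and turn well below half a turn per second.
- spindle (a point): Fixed point on the wheel's axis in its top face. Below the top lies a rim 120 mm across, hidden from above, with one smooth high spot, 66 degrees long and 5 mm high at its middle, at an angle that differs each time. Its top comes to the pointer after 40 to 232 degrees of counter-clockwise turning; the crank is then at least 80 degrees short of the pointer.
- crank_grip (a point): Half-way up the red crank of the wheel: upright round handle 14 mm across and 46 mm tall (52 to 98 mm above the desk), 45 mm from the spindle axis; it spins freely about its own axis, so that it can be held without turning the hand. This point is on its axis, 75 mm above the desk.
- gauge: Blue pointer block of the stand, fixed, 36 x 40 mm, its top 50 mm above the desk, with an orange arrow on top; the face towards the wheel is 84 mm from the spindle. Origin and axes as stand; the block lies on +y.
- pointer (a point): Where the sprung pointer's roller tip rests (fixed point), 0.5 mm clear of the round rim. The high spot pushes the pointer back with 4 to about 16.5 N, most at its top: its slopes push the crank back by up to about 2.5 N while climbing, by nothing at the top, and forward by as much beyond, most at 18 degrees either side, on top of friction. Let go on the steep part, the wheel may roll away.
- mark_spot (a point): Fixed point on the wheel's top face right in front of the pointer: 50 mm from the spindle towards the pointer block, 52 mm above the desk. The marker shall stand here.
- marker_mid (a point): Centre of the loose brass marker weight, half-way up: round pin 20 mm across and 40 mm tall, its top 8 mm coned, 80 g. It stands upright on the desk; z along its axis.
- jar: Amber glass jar with white cap, 40 mm across, 50 mm tall; bystander. Origin at the centre of its underside.
- slide_box: Green box of microscope slides, 90 x 55 x 28 mm; bystander. Origin at the centre of its underside.
- eraser: White eraser, 45 x 20 x 12 mm; bystander. Origin at the centre of its underside.
- microscope: Digital microscope, fixed: white foot 130 x 170 mm, post and tilted screen, about 235 mm tall; bystander to keep clear of. Origin under the middle of its foot.
Not all that is in view belongs to the job. Of the things that look like the part that bears marker_mid, the smallest one is meant.

How it is judged:
On the way:
1. the wheel rests with the top of its high spot at the pointer, the marker not yet on it (contact force between wheel and gauge above 15.6 N and angular speed of wheel below 0.05 rad/s and distance between marker_mid and mark_spot above 0.08 m), for 0.3 s.
At the end, for the whole second after the job is handed in: The wheel is at rest with the top of its high spot at the pointer (within about 8 degrees: the pointer is pressed with over 15.6 N), and the marker stands upright and still on the wheel within 12 mm of the spot in front of the pointer; nothing is held (contact force between wheel and gauge above 15.6 N and angular speed of wheel below 0.05 rad/s and horizontal distance between marker_mid and mark_spot below 0.012 m and angle between marker_mid's own z axis and vertical below 0.1 rad and z of marker_mid in the frame of mark_spot between 0.016 and 0.024 m and linear speed of marker below 0.02 m/s); the robot touches nothing.
It fails at once if the wheel is spun fast (over half a turn per second) (angular speed of wheel above 3.2 rad/s).
It fails at once if the wheel or its crank is gripped or forced hard (over 100 N, both fingers taken together) (contact force between anything else and wheel above 100 N).
It fails at once if the robot touches the pointer block (contact force between any of the fingers, the arm and gauge above 1 N).
It fails at once if a bystander is pushed away (distance of any of jar, slide_box, eraser from where it was at the start of the episode above 0.015 m).
It fails at once if the microscope is knocked (contact force between anything else and microscope above 5 N).
It also fails if it takes over 72 s, if anything falls off the work surface, if the arm or the gripper's body presses on something with over 40 N, if the wrist force passes 120 N, or if a joint passes its speed limit or range.

## Robot

A 7-joint arm with a two-finger parallel gripper is mounted at the origin on the work surface. World frame = base frame: x ahead of the robot, y to its left, z up, the work surface at z = 0. Lengths are in m, angles in rad, forces in N, time in s.
With the tool pointing down it reaches from about 0.4 to 0.85 m from the base axis. Payload 10.4 kg.
Tool frame: the origin (TCP) lies on the centre line of the jaws, within the pads' length; the fingertips stand 14 mm ahead of it and the grasp point (between the pads) lies 5 mm behind it (manip.tip_reach is the distance from the TCP to the fingertips, in m); z points along the fingers, y is the line along which they close (so a half turn about z gives the same grasp; the last joint's range is limited). The gripper opens to 85 mm and grips with 20 to 120 N. Pads are 22 mm wide; open, the fingers measure 114 mm over their backs; the gripper's body (76 mm by 85 mm) begins 54 mm behind the grasp point. The pads swing forward as they close: fully open they stand 13 mm farther back than shut.
Start: joints at [-0.023, 0.332, -0.065, 1.46, 0.022, 1.35, -0.088], TCP at [0.625, 0, 0.245] pointing down, gripper open.
Joint ranges: [-2.6, 2.6], [-0.5, 2.12], [-1.47, 1.34], [0.16, 2.42], [-1.27, 4.41], [0.06, 2.06], [-2.6, 2.6]. Speed limits (rad/s): [2.22, 2.22, 2.79, 2.79, 3.14, 3.14, 3.14].

## Interface

Orientations are given as a unit quaternion [x, y, z, w].
In Python, from workcell import manip gives the robot as it stands.
- The arm moves only by the shell command python3 -m pendant 'ROWS' [FORCE]. ROWS is JSON, a list of rows, each a list of 7 numbers: the shift along the tool's x, y, z in units of 50 mm (1.0 is 50 mm), then the turn, a rotation vector about the tool's x, y, z in units of 8 degrees (1.0 is 8 degrees), then the opening, from -1 (shut) to 1 (fully open), so that 0 is half open. In form: [[dx, dy, dz, ax, ay, az, jaw], ...]. A call has exactly 10 rows; each row is the pose to reach, as a shift and turn from the pose commanded when the call began, along the tool's axes at that moment; what a row does not reach only later rows make up. A row lasts 1/8 s, in which the tool goes at most 62.5 mm and 10.7 degrees, less where a joint would pass 70% of its speed; a pose out of reach is approached as far as the arm can. A call with a gripper value outside its range is refused whole. The fingers move at their own pace and stop on an object; FORCE is the grip in N (left out, the last holds). Time passes only in rows, so rows that repeat a pose let the fingers close, or fill a call up. It gives the time, the measured TCP pose, the force, the opening and the grip force at its end, in the units of the state.
- manip.get_obs(): the state, without advancing time (a new reading comes with each control period).
- manip.camera(name): name is "scene" or "side" or "wrist"; returns (picture, depth): 480x640x3 uint8, red, green, blue; 480x640 float32, m along the optical axis (not along the pixel's ray), 0 where there is no reading.
- manip.get_calibration(name): a dict with "fx", "fy", "cx", "cy" (pixels), "xyz" and "orientation" of the camera in the world. Camera axes: x right, y up, looking along -z (the intrinsics and any distortion apply to the point x, -y, -z); pixel columns grow to the right and rows downward; lengths in m; the calibration is good to about 2 mm. The wrist camera is an equidistant fisheye: a pixel r from the principal point sees the ray r / f radians off the axis. A picture is of the moment at which its call begins: read the wrist's pose just before it. get_calibration takes no time and is no camera call; for the wrist camera it gives the pose at the moment of the call.
- manip.hand_in(): hands the job in; it is judged then, once.
Trained networks look in the newest picture that a camera, given by its name, has taken for a name from the list of things; names that differ only in an ending like _2 or _b are one class to them, and where a whole thing is asked for, a point or a joint stands for the part that bears it (a point fixed in the world has none). Each returns a list of dicts, best first, with "p" (0 to 1); they miss things now and then, are a little off and sometimes report something else, mostly with a low value. They report only what shows in the picture. A call takes as long as a camera call. They do not tell look-alikes from the thing itself.
- manip.find_in(thing, camera): "box" ([left, top, right, bottom] in pixels, round what is visible of it).
- manip.trace(thing, camera): "pixels" (480x640 bool, what is visible of it) and "box" ([left, top, right, bottom] in pixels, round what is visible of it).
- manip.tip_of(thing, camera): "pixel" ([column, row] in pixels: a listed point, or the origin of a listed thing).
The state is a dict: "clock": time; "joint_pos": joint angles; "joint_velocities": joint speeds; "tau": joint torques, N m; "position": TCP position; "ee_rot": TCP orientation; "ft_force": force on the tool from outside, world axes, zero at the start; "torque": the same for the moment, N m; "grip_width": opening from 0.0 (shut) to 1.0 (fully open); "grasp_force": force on a finger pad.
Only numpy, scipy, OpenCV 4.12 (cv2) and the standard library are available. Lean on these libraries where they do the work, as an engineer would, in place of code of your own. Each camera call takes 0.05 s, during which the arm holds its last target. There are 200 camera calls.

## Working session

There is one attempt and no reset: what is moved stays moved. The work goes in short steps, Python scripts to look and compute and a shell command to move; the robot and the scene stay as the last step left them, time stands still between calls to the robot, and variables do not carry over. Pictures are saved under pics/ and viewed, at most 10 in all, crops included, and the job is handed in when it is done.

```bash
mkdir -p pics; ls; cat > h.py <<'E'
import numpy as np, cv2
from scipy.spatial.transform import Rotation as R
from workcell import manip
def ray(cam,px):
    c=manip.get_calibration(cam); u,v=px
    x=(u-c["cx"])/c["fx"]; y=(v-c["cy"])/c["fy"]
    if cam=="wrist":
        r=np.hypot(x,y); s=np.sin(r)/r if r>1e-9 else 1; d=np.array([x*s,-y*s,-np.cos(r)])
    else: d=np.array([x,-y,-1.])
    return np.array(c["xyz"]), R.from_quat(c["orientation"]).apply(d)
def at_z(cam,px,z):
    o,d=ray(cam,px); return o+d*(z-o[2])/d[2]
def by_depth(cam,px,dep):
    o,d=ray(cam,px); c=R.from_quat(manip.get_calibration(cam)["orientation"]).inv().apply(d)
    return o+d*dep/(-c[2])
E
python3 - <<'E'
from h import *
for cam in ["scene","side"]:
    p,d=manip.camera(cam); cv2.imwrite(f"pics/{cam}0.png",p[:,:,::-1]); np.save(f"{cam}_d.npy",d)
    print(cam,{k:np.round(v,3).tolist() for k,v in manip.get_calibration(cam).items() if not isinstance(v,str)})
    for t,z in [("spindle",.052),("crank_grip",.075),("pointer",None),("mark_spot",.052),("marker_mid",.02),("gauge",0),("jar",0),("eraser",0),("slide_box",0),("microscope",0)]:
        for q in manip.tip_of(t,cam)[:4]:
            print(t,round(q["p"],2),np.round(q["pixel"],1), np.round(at_z(cam,q["pixel"],z if z is not None else .04),4))
E
```

```text
pics
scene {'fx': 574.066, 'fy': 574.066, 'cx': 316.023, 'cy': 237.183, 'xyz': [1.332, -0.372, 0.75], 'orientation': [0.366, 0.223, 0.447, 0.785]}
spindle 0.55 [318.3 233.3] [0.5765 0.051  0.052 ]
crank_grip 0.9 [328.2 210.2] [0.549  0.0902 0.075 ]
crank_grip 0.6 [322.3 241.4] [0.6258 0.0314 0.075 ]
pointer 0.62 [353.4 235.7] [0.6061 0.1129 0.04  ]
pointer 0.29 [162.4 285.1] [ 0.544  -0.2534  0.04  ]
marker_mid 0.67 [162.5 284.2] [ 0.5195 -0.2492  0.02  ]
marker_mid 0.61 [172.2 261.9] [ 0.4693 -0.2131  0.02  ]
marker_mid 0.58 [142.1 255.2] [ 0.419  -0.2572  0.02  ]
jar 0.97 [140.9 331.8] [ 0.5931 -0.3163  0.    ]
eraser 0.9 [184.6 368.1] [ 0.7071 -0.2781  0.    ]
slide_box 0.59 [380.3 185.7] [0.4444 0.2924 0.    ]
microscope 0.66 [491.4 226.6] [0.6914 0.401  0.    ]
side {'fx': 518.037, 'fy': 518.037, 'cx': 326.24, 'cy': 239.9, 'xyz': [0.268, -0.61, 0.85], 'orientation': [0.355, -0.082, -0.23, 0.903]}
spindle 0.91 [310.4 240.1] [0.5773 0.0606 0.052 ]
spindle 0.41 [415.7 394.7] [ 0.5715 -0.3304  0.052 ]
crank_grip 0.78 [288.3 228.6] [0.5429 0.0926 0.075 ]
pointer 0.74 [309.4 224.3] [0.6014 0.1137 0.04  ]
mark_spot 0.81 [310.5 223.3] [0.5999 0.1045 0.052 ]
mark_spot 0.41 [308.  221.1] [0.5982 0.1132 0.052 ]
marker_mid 0.81 [318.7 402.3] [ 0.4321 -0.2521  0.02  ]
marker_mid 0.77 [327.2 372. ] [ 0.4715 -0.2092  0.02  ]
marker_mid 0.45 [362.2 380. ] [ 0.5178 -0.252   0.02  ]
marker_mid 0.23 [310.2 224.4] [0.6111 0.1304 0.02  ]
jar 0.58 [412. 394.] [ 0.5864 -0.308   0.    ]
jar 0.2 [313.5 242.4] [ 0.6003  0.0947 -0.    ]
eraser 0.77 [454.9 347.7] [ 0.7092 -0.2699  0.    ]
eraser 0.52 [311.5 242.8] [ 0.5958  0.0958 -0.    ]
slide_box 0.69 [216.4 206.7] [0.4505 0.3095 0.    ]
microscope 0.9 [296.  156.1] [0.701  0.3905 0.    ]
```

View pics/side0.png

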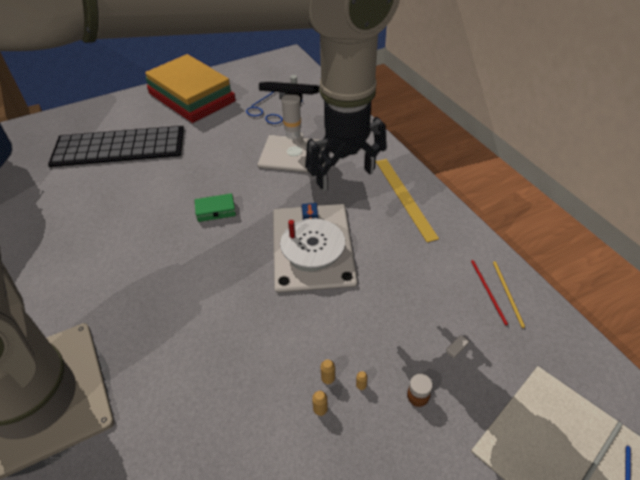

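```bash
python3 - <<'E'
from h import *
im=cv2.imread("pics/side0.png")[340:440,270:470]; cv2.imwrite("pics/mk.png",cv2.resize(im,None,fx=4,fy=4,interpolation=cv2.INTER_CUBIC))
for cam in ["side","scene"]:
    p,d=manip.camera(cam)
    for q in manip.trace("marker_mid",cam)[:4]:
        m=q["pixels"]; b=q["box"]; dd=np.median(d[m&(d>0)])
        pts=np.array([by_depth(cam,(u,v),d[v,u]) for v,u in zip(*np.where(m&(d>0)))])
        f=manip.get_calibration(cam)["fx"]
        print(cam,round(q["p"],2),np.round(b,1),"w mm",round(1e3*(b[2]-b[0])*dd/f,1),"ztop",np.percentile(pts[:,2],[2,50,98]).round(4),"xy",pts[:,:2].mean(0).round(4))
E
```

```text
side 0.83 [311.6 390.2 328.9 417.3] w mm 28.6 ztop [-0.0005  0.0414  0.0546] xy [ 0.4321 -0.2589]
side 0.81 [320.9 359.1 335.  385.3] w mm 24.4 ztop [0.0027 0.0402 0.0541] xy [ 0.4695 -0.2157]
side 0.74 [443.5 335.4 465.5 358.6] w mm 40.6 ztop [0.0011 0.0111 0.0146] xy [ 0.7081 -0.2731]
side 0.64 [358.6 372.9 367.7 391.1] w mm 15.7 ztop [0.0052 0.0323 0.0424] xy [ 0.5149 -0.2547]
scene 0.57 [164.3 247.4 182.8 275.3] w mm 35.1 ztop [0.0014 0.0311 0.0533] xy [ 0.4819 -0.2118]
scene 0.57 [135.6 247.4 154.5 272.7] w mm 36.2 ztop [-0.0006  0.0302  0.0529] xy [ 0.4417 -0.2553]
scene 0.56 [155.1 277.9 165.2 294.7] w mm 18.5 ztop [0.0052 0.0266 0.0411] xy [ 0.5249 -0.2518]
```

View pics/mk.png

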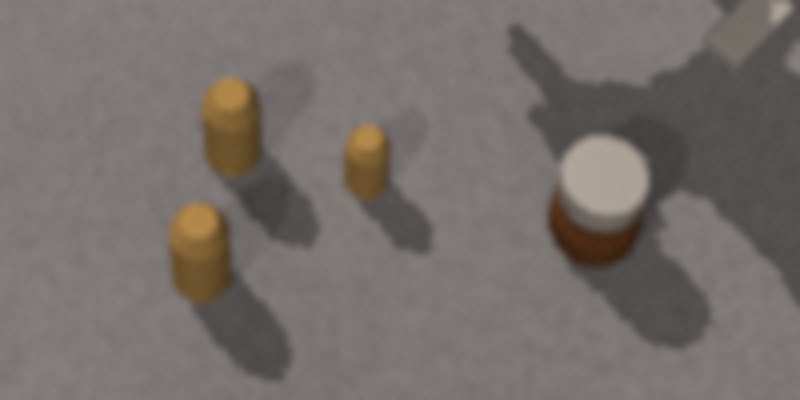

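Three brass pins (side image): (320,403), (328,372) and (362,380). The third is meant: it stands only about 41 mm high and is narrower, and the crop confirms it. The stand is at (310,245), with the crank at (291,229). Next I take a wrist look.

```bash
cat > look.py <<'E'
from h import *
import sys
o=manip.get_obs(); print(round(o["clock"],2),np.round(o["position"],4)); print(R.from_quat(o["ee_rot"]).as_matrix().round(3))
p,d=manip.camera("wrist"); cv2.imwrite(f"pics/{sys.argv[1]}.png",p[:,:,::-1])
for t in sys.argv[2:]:
    t,z=t.split(":")
    for q in manip.tip_of(t,"wrist")[:3]: print(t,round(q["p"],2),np.round(q["pixel"],1),np.round(at_z("wrist",q["pixel"],float(z)),4))
E
python3 look.py w1 spindle:.052 crank_grip:.075 pointer:.04 mark_spot:.052 marker_mid:.02 gauge:0 stand:0; python3 - <<'E'
from h import *
for cam in ["side","scene","wrist"]:
    for t,z in [("wheel",.052)]:
        for q in manip.trace(t,cam)[:1]:
            # fit circle to convex hull border projected at top plane
            m=q["pixels"].astype(np.uint8); c=max(cv2.findContours(m,0,2)[0],key=cv2.contourArea)
            P=np.array([at_z(cam,x[0],.052)[:2] for x in c]); 
            from scipy.optimize import least_squares
            s=least_squares(lambda a:np.hypot(*(P-a).T)-.068,P.mean(0),loss="soft_l1",f_scale=.001)
            print(cam,q["p"],s.x.round(4),np.abs(s.fun).mean().round(4))
E
```

```text
1.3 [0.625  0.     0.2454]
[[ 0.  1.  0.]
 [ 1. -0.  0.]
 [ 0.  0. -1.]]
spindle 0.72 [270.3 148.6] [0.5809 0.0575 0.052 ]
spindle 0.26 [277.3 145.4] [0.5871 0.0601 0.052 ]
crank_grip 0.68 [226.2 112.3] [0.5481 0.0893 0.075 ]
pointer 0.97 [298.4  85. ] [0.6048 0.1143 0.04  ]
marker_mid 0.81 [240.1 403.1] [ 0.5232 -0.2466  0.02  ]
marker_mid 0.58 [197.7 380.8] [ 0.4725 -0.2148  0.02  ]
stand 0.86 [276.7 146.8] [0.5802 0.0575 0.    ]
stand 0.75 [237.5 405.3] [ 0.5133 -0.2687  0.    ]
side 0.96 [0.579  0.0541] 0.0034
scene 0.58 [0.5828 0.0556] 0.006
wrist 0.76 [0.5805 0.0569] 0.0008
```

View pics/w1.png

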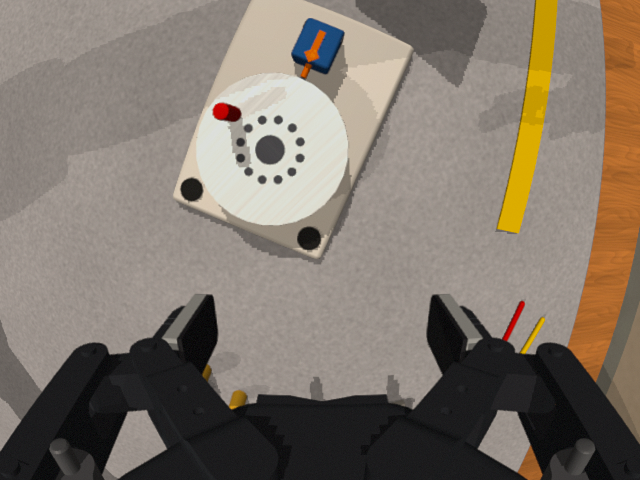

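The wrist view shows the wheel centred at (270,149), the crank top at (222,110) and the pointer tip near (304,73). That gives the spindle at (0.5805, 0.057), the pointer direction at about 67° and the crank at about 135°. Moving above the crank.

```bash
python3 -m pendant '[[0.6,-0.5,0.5,0,0,0,0.6],[1.2,-1,1,0,0,0,0.2],[1.78,-1.54,1.6,0,0,0,0.2],[1.78,-1.54,2.1,0,0,0,0.2],[1.78,-1.54,2.1,0,0,0,0.2],[1.78,-1.54,2.1,0,0,0,0.2],[1.78,-1.54,2.1,0,0,0,0.2],[1.78,-1.54,2.1,0,0,0,0.2],[1.78,-1.54,2.1,0,0,0,0.2],[1.78,-1.54,2.1,0,0,0,0.2]]' 20; python3 look.py w2 spindle:.052 crank_grip:.075 pointer:.04 mark_spot:.052 gauge:0
```

```text
clock: 3.1
position: [0.5481, 0.089, 0.1404]
ee_rot: [0.707, 0.707, 0.0, 0.0]
ft_force: [-0.4, 0.5, -0.1]
grip_width: 0.596
grasp_force: 0.0
3.1 [0.5481 0.089  0.1404]
[[ 0.  1.  0.]
 [ 1. -0.  0.]
 [ 0.  0. -1.]]
spindle 0.81 [370.2 297.3] [0.5798 0.0559 0.052 ]
crank_grip 0.65 [322.9 261.3] [0.5491 0.0888 0.075 ]
pointer 0.73 [406.  206.9] [0.6023 0.113  0.04  ]
pointer 0.21 [362.1 265.6] [0.575  0.0734 0.04  ]
```

View pics/w2.png

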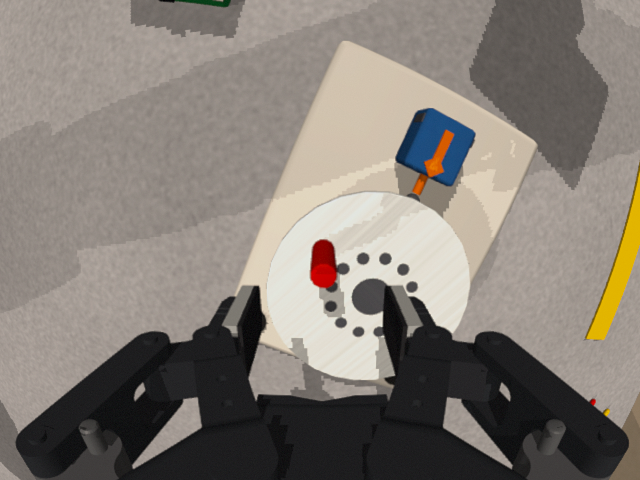

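The crank is between the open jaws at (323,270), and all points agree with the earlier estimates. Descending to grip it lightly.

```bash
python3 -m pendant '[[0,0,0.5,0,0,0,0.2],[0,0,1,0,0,0,0.2],[0,0,1.3,0,0,0,0],[0,0,1.3,0,0,0,-0.3],[0,0,1.3,0,0,0,-0.5],[0,0,1.3,0,0,0,-0.65],[0,0,1.3,0,0,0,-0.75],[0,0,1.3,0,0,0,-0.85],[0,0,1.3,0,0,0,-1],[0,0,1.3,0,0,0,-1]]' 20
```

```text
clock: 4.65
position: [0.5487, 0.0891, 0.0762]
ee_rot: [0.707, 0.707, 0.001, 0.0]
ft_force: [-0.8, 0.1, 6.4]
grip_width: 0.158
grasp_force: 20.7
```

```bash
cat > arc.py <<'E'
import numpy as np,sys,json
def rows(a,b,jaw=-1,r=.045):
    t=np.radians(np.linspace(a,b,11)); p=r*np.c_[np.sin(t),np.cos(t)]/.05
    return json.dumps([[round(x,2),round(y,2),0,0,0,0,jaw] for x,y in (p-p[0])[1:]]).replace(" ","")
if __name__=="__main__":
    v=list(map(float,sys.argv[1:]))
    for a,b in zip(v,v[1:]): print(a,b,rows(a,b))
E
python3 arc.py 134 154 174 194 214 234
```

```text
134.0 154.0 [[-0.02,-0.02,0,0,0,0,-1],[-0.05,-0.04,0,0,0,0,-1],[-0.07,-0.06,0,0,0,0,-1],[-0.09,-0.08,0,0,0,0,-1],[-0.12,-0.1,0,0,0,0,-1],[-0.14,-0.12,0,0,0,0,-1],[-0.17,-0.14,0,0,0,0,-1],[-0.2,-0.15,0,0,0,0,-1],[-0.22,-0.17,0,0,0,0,-1],[-0.25,-0.18,0,0,0,0,-1]]
154.0 174.0 [[-0.03,-0.01,0,0,0,0,-1],[-0.06,-0.03,0,0,0,0,-1],[-0.09,-0.04,0,0,0,0,-1],[-0.12,-0.05,0,0,0,0,-1],[-0.15,-0.06,0,0,0,0,-1],[-0.18,-0.06,0,0,0,0,-1],[-0.21,-0.07,0,0,0,0,-1],[-0.24,-0.08,0,0,0,0,-1],[-0.27,-0.08,0,0,0,0,-1],[-0.3,-0.09,0,0,0,0,-1]]
174.0 194.0 [[-0.03,-0.0,0,0,0,0,-1],[-0.06,-0.0,0,0,0,0,-1],[-0.09,-0.0,0,0,0,0,-1],[-0.13,-0.0,0,0,0,0,-1],[-0.16,-0.0,0,0,0,0,-1],[-0.19,0.0,0,0,0,0,-1],[-0.22,0.0,0,0,0,0,-1],[-0.25,0.01,0,0,0,0,-1],[-0.28,0.01,0,0,0,0,-1],[-0.31,0.02,0,0,0,0,-1]]
194.0 214.0 [[-0.03,0.01,0,0,0,0,-1],[-0.06,0.02,0,0,0,0,-1],[-0.09,0.03,0,0,0,0,-1],[-0.12,0.04,0,0,0,0,-1],[-0.15,0.05,0,0,0,0,-1],[-0.18,0.06,0,0,0,0,-1],[-0.2,0.08,0,0,0,0,-1],[-0.23,0.09,0,0,0,0,-1],[-0.26,0.11,0,0,0,0,-1],[-0.29,0.13,0,0,0,0,-1]]
214.0 234.0 [[-0.03,0.02,0,0,0,0,-1],[-0.05,0.04,0,0,0,0,-1],[-0.08,0.06,0,0,0,0,-1],[-0.1,0.08,0,0,0,0,-1],[-0.12,0.1,0,0,0,0,-1],[-0.14,0.12,0,0,0,0,-1],[-0.17,0.14,0,0,0,0,-1],[-0.19,0.17,0,0,0,0,-1],[-0.21,0.19,0,0,0,0,-1],[-0.22,0.22,0,0,0,0,-1]]
```

```bash
python3 -m pendant '[[-0.02,-0.02,0,0,0,0,-1],[-0.05,-0.04,0,0,0,0,-1],[-0.07,-0.06,0,0,0,0,-1],[-0.09,-0.08,0,0,0,0,-1],[-0.12,-0.1,0,0,0,0,-1],[-0.14,-0.12,0,0,0,0,-1],[-0.17,-0.14,0,0,0,0,-1],[-0.2,-0.15,0,0,0,0,-1],[-0.22,-0.17,0,0,0,0,-1],[-0.25,-0.18,0,0,0,0,-1]]'
```

```text
clock: 5.9
position: [0.5398, 0.077, 0.0763]
ee_rot: [0.707, 0.707, 0.001, 0.0]
ft_force: [0.5, 1.7, 6.6]
grip_width: 0.152
grasp_force: 20.8
```

```bash
cat > f.py <<'E'
from h import *
c=np.array([.580,.0565]); o=manip.get_obs(); d=o["position"][:2]-c; a=np.arctan2(d[1],d[0])
f=np.array(o["ft_force"][:2]); print("t %.2f ang %.1f r %.4f Ft %.2f Fr %.2f z %.4f"%(o["clock"],np.degrees(a)%360,np.hypot(*d),f@[-np.sin(a),np.cos(a)],f@[np.cos(a),np.sin(a)],o["position"][2]))
E
python3 -m pendant '[[-0.03,-0.01,0,0,0,0,-1],[-0.06,-0.03,0,0,0,0,-1],[-0.09,-0.04,0,0,0,0,-1],[-0.12,-0.05,0,0,0,0,-1],[-0.15,-0.06,0,0,0,0,-1],[-0.18,-0.06,0,0,0,0,-1],[-0.21,-0.07,0,0,0,0,-1],[-0.24,-0.08,0,0,0,0,-1],[-0.27,-0.08,0,0,0,0,-1],[-0.3,-0.09,0,0,0,0,-1]]'; python3 f.py
```

```text
clock: 7.15
position: [0.5352, 0.0621, 0.0762]
ee_rot: [0.707, 0.707, 0.001, 0.0]
ft_force: [1.6, 1.1, 6.1]
grip_width: 0.152
grasp_force: 20.9
t 7.15 ang 172.8 r 0.0451 Ft -1.25 Fr -1.46 z 0.0762
```

```bash
python3 -m pendant '[[-0.03,0,0,0,0,0,-1],[-0.06,0,0,0,0,0,-1],[-0.09,0,0,0,0,0,-1],[-0.13,0,0,0,0,0,-1],[-0.16,0,0,0,0,0,-1],[-0.19,0,0,0,0,0,-1],[-0.22,0,0,0,0,0,-1],[-0.25,0.01,0,0,0,0,-1],[-0.28,0.01,0,0,0,0,-1],[-0.31,0.02,0,0,0,0,-1]]'; python3 f.py
```

```text
clock: 8.4
position: [0.5361, 0.0466, 0.0762]
ee_rot: [0.707, 0.707, 0.001, 0.0]
ft_force: [-0.7, 0.8, 7.7]
grip_width: 0.157
grasp_force: 20.9
t 8.40 ang 192.7 r 0.0450 Ft -0.90 Fr 0.55 z 0.0762
```

```bash
python3 arc.py 194 209 224 239 254 269 284
```

```text
194.0 209.0 [[-0.02,0.01,0,0,0,0,-1],[-0.05,0.01,0,0,0,0,-1],[-0.07,0.02,0,0,0,0,-1],[-0.09,0.03,0,0,0,0,-1],[-0.11,0.04,0,0,0,0,-1],[-0.13,0.04,0,0,0,0,-1],[-0.16,0.05,0,0,0,0,-1],[-0.18,0.06,0,0,0,0,-1],[-0.2,0.07,0,0,0,0,-1],[-0.22,0.09,0,0,0,0,-1]]
209.0 224.0 [[-0.02,0.01,0,0,0,0,-1],[-0.04,0.02,0,0,0,0,-1],[-0.06,0.04,0,0,0,0,-1],[-0.08,0.05,0,0,0,0,-1],[-0.1,0.06,0,0,0,0,-1],[-0.12,0.08,0,0,0,0,-1],[-0.14,0.09,0,0,0,0,-1],[-0.15,0.11,0,0,0,0,-1],[-0.17,0.12,0,0,0,0,-1],[-0.19,0.14,0,0,0,0,-1]]
224.0 239.0 [[-0.02,0.02,0,0,0,0,-1],[-0.03,0.03,0,0,0,0,-1],[-0.05,0.05,0,0,0,0,-1],[-0.06,0.07,0,0,0,0,-1],[-0.08,0.09,0,0,0,0,-1],[-0.09,0.11,0,0,0,0,-1],[-0.11,0.12,0,0,0,0,-1],[-0.12,0.14,0,0,0,0,-1],[-0.13,0.16,0,0,0,0,-1],[-0.15,0.18,0,0,0,0,-1]]
239.0 254.0 [[-0.01,0.02,0,0,0,0,-1],[-0.02,0.04,0,0,0,0,-1],[-0.03,0.06,0,0,0,0,-1],[-0.04,0.08,0,0,0,0,-1],[-0.05,0.1,0,0,0,0,-1],[-0.06,0.13,0,0,0,0,-1],[-0.07,0.15,0,0,0,0,-1],[-0.08,0.17,0,0,0,0,-1],[-0.09,0.19,0,0,0,0,-1],[-0.09,0.22,0,0,0,0,-1]]
254.0 269.0 [[-0.01,0.02,0,0,0,0,-1],[-0.01,0.05,0,0,0,0,-1],[-0.02,0.07,0,0,0,0,-1],[-0.02,0.09,0,0,0,0,-1],[-0.02,0.12,0,0,0,0,-1],[-0.03,0.14,0,0,0,0,-1],[-0.03,0.16,0,0,0,0,-1],[-0.03,0.19,0,0,0,0,-1],[-0.03,0.21,0,0,0,0,-1],[-0.03,0.23,0,0,0,0,-1]]
269.0 284.0 [[-0.0,0.02,0,0,0,0,-1],[0.0,0.05,0,0,0,0,-1],[0.0,0.07,0,0,0,0,-1],[0.0,0.09,0,0,0,0,-1],[0.01,0.12,0,0,0,0,-1],[0.01,0.14,0,0,0,0,-1],[0.01,0.16,0,0,0,0,-1],[0.02,0.19,0,0,0,0,-1],[0.02,0.21,0,0,0,0,-1],[0.03,0.23,0,0,0,0,-1]]
```

```bash
python3 -m pendant '[[-0.02,0.01,0,0,0,0,-1],[-0.05,0.01,0,0,0,0,-1],[-0.07,0.02,0,0,0,0,-1],[-0.09,0.03,0,0,0,0,-1],[-0.11,0.04,0,0,0,0,-1],[-0.13,0.04,0,0,0,0,-1],[-0.16,0.05,0,0,0,0,-1],[-0.18,0.06,0,0,0,0,-1],[-0.2,0.07,0,0,0,0,-1],[-0.22,0.09,0,0,0,0,-1]]'>/dev/null; python3 f.py
```

```text
t 9.65 ang 208.1 r 0.0449 Ft -1.66 Fr 2.29 z 0.0762
```

```bash
python3 -m pendant '[[-0.02,0.01,0,0,0,0,-1],[-0.04,0.02,0,0,0,0,-1],[-0.06,0.04,0,0,0,0,-1],[-0.08,0.05,0,0,0,0,-1],[-0.1,0.06,0,0,0,0,-1],[-0.12,0.08,0,0,0,0,-1],[-0.14,0.09,0,0,0,0,-1],[-0.15,0.11,0,0,0,0,-1],[-0.17,0.12,0,0,0,0,-1],[-0.19,0.14,0,0,0,0,-1]]'>/dev/null; python3 f.py
```

```text
t 10.90 ang 223.4 r 0.0449 Ft -1.76 Fr 2.15 z 0.0762
```

```bash
python3 -m pendant '[[-0.02,0.02,0,0,0,0,-1],[-0.03,0.03,0,0,0,0,-1],[-0.05,0.05,0,0,0,0,-1],[-0.06,0.07,0,0,0,0,-1],[-0.08,0.09,0,0,0,0,-1],[-0.09,0.11,0,0,0,0,-1],[-0.11,0.12,0,0,0,0,-1],[-0.12,0.14,0,0,0,0,-1],[-0.13,0.16,0,0,0,0,-1],[-0.15,0.18,0,0,0,0,-1]]' >/dev/null; python3 f.py
```

```text
t 12.15 ang 238.4 r 0.0449 Ft -1.08 Fr -0.53 z 0.0762
```

```bash
python3 -m pendant '[[-0.01,0.02,0,0,0,0,-1],[-0.02,0.04,0,0,0,0,-1],[-0.03,0.06,0,0,0,0,-1],[-0.04,0.08,0,0,0,0,-1],[-0.05,0.1,0,0,0,0,-1],[-0.06,0.13,0,0,0,0,-1],[-0.07,0.15,0,0,0,0,-1],[-0.08,0.17,0,0,0,0,-1],[-0.09,0.19,0,0,0,0,-1],[-0.09,0.22,0,0,0,0,-1]]' >/dev/null; python3 f.py
```

```text
t 13.40 ang 253.7 r 0.0448 Ft -1.45 Fr 1.10 z 0.0762
```

```bash
python3 -m pendant '[[-0.01,0.02,0,0,0,0,-1],[-0.01,0.05,0,0,0,0,-1],[-0.02,0.07,0,0,0,0,-1],[-0.02,0.09,0,0,0,0,-1],[-0.02,0.12,0,0,0,0,-1],[-0.03,0.14,0,0,0,0,-1],[-0.03,0.16,0,0,0,0,-1],[-0.03,0.19,0,0,0,0,-1],[-0.03,0.21,0,0,0,0,-1],[-0.03,0.23,0,0,0,0,-1]]' >/dev/null; python3 f.py; python3 arc.py 284 299 314 329 344 359 374
```

```text
t 14.65 ang 268.7 r 0.0448 Ft -0.74 Fr 2.03 z 0.0763
284.0 299.0 [[0.01,0.02,0,0,0,0,-1],[0.01,0.05,0,0,0,0,-1],[0.02,0.07,0,0,0,0,-1],[0.03,0.09,0,0,0,0,-1],[0.04,0.11,0,0,0,0,-1],[0.04,0.13,0,0,0,0,-1],[0.05,0.16,0,0,0,0,-1],[0.06,0.18,0,0,0,0,-1],[0.07,0.2,0,0,0,0,-1],[0.09,0.22,0,0,0,0,-1]]
299.0 314.0 [[0.01,0.02,0,0,0,0,-1],[0.02,0.04,0,0,0,0,-1],[0.04,0.06,0,0,0,0,-1],[0.05,0.08,0,0,0,0,-1],[0.06,0.1,0,0,0,0,-1],[0.08,0.12,0,0,0,0,-1],[0.09,0.14,0,0,0,0,-1],[0.11,0.15,0,0,0,0,-1],[0.12,0.17,0,0,0,0,-1],[0.14,0.19,0,0,0,0,-1]]
314.0 329.0 [[0.02,0.02,0,0,0,0,-1],[0.03,0.03,0,0,0,0,-1],[0.05,0.05,0,0,0,0,-1],[0.07,0.06,0,0,0,0,-1],[0.09,0.08,0,0,0,0,-1],[0.11,0.09,0,0,0,0,-1],[0.12,0.11,0,0,0,0,-1],[0.14,0.12,0,0,0,0,-1],[0.16,0.13,0,0,0,0,-1],[0.18,0.15,0,0,0,0,-1]]
329.0 344.0 [[0.02,0.01,0,0,0,0,-1],[0.04,0.02,0,0,0,0,-1],[0.06,0.03,0,0,0,0,-1],[0.08,0.04,0,0,0,0,-1],[0.1,0.05,0,0,0,0,-1],[0.13,0.06,0,0,0,0,-1],[0.15,0.07,0,0,0,0,-1],[0.17,0.08,0,0,0,0,-1],[0.19,0.09,0,0,0,0,-1],[0.22,0.09,0,0,0,0,-1]]
344.0 359.0 [[0.02,0.01,0,0,0,0,-1],[0.05,0.01,0,0,0,0,-1],[0.07,0.02,0,0,0,0,-1],[0.09,0.02,0,0,0,0,-1],[0.12,0.02,0,0,0,0,-1],[0.14,0.03,0,0,0,0,-1],[0.16,0.03,0,0,0,0,-1],[0.19,0.03,0,0,0,0,-1],[0.21,0.03,0,0,0,0,-1],[0.23,0.03,0,0,0,0,-1]]
359.0 374.0 [[0.02,0.0,0,0,0,0,-1],[0.05,-0.0,0,0,0,0,-1],[0.07,-0.0,0,0,0,0,-1],[0.09,-0.0,0,0,0,0,-1],[0.12,-0.01,0,0,0,0,-1],[0.14,-0.01,0,0,0,0,-1],[0.16,-0.01,0,0,0,0,-1],[0.19,-0.02,0,0,0,0,-1],[0.21,-0.02,0,0,0,0,-1],[0.23,-0.03,0,0,0,0,-1]]
```

```bash
python3 -m pendant '[[0,0.02,0,0,0,0,-1],[0,0.05,0,0,0,0,-1],[0,0.07,0,0,0,0,-1],[0,0.09,0,0,0,0,-1],[0.01,0.12,0,0,0,0,-1],[0.01,0.14,0,0,0,0,-1],[0.01,0.16,0,0,0,0,-1],[0.02,0.19,0,0,0,0,-1],[0.02,0.21,0,0,0,0,-1],[0.03,0.23,0,0,0,0,-1]]' >/dev/null; python3 f.py
```

```text
t 15.90 ang 283.6 r 0.0448 Ft -1.86 Fr 2.06 z 0.0762
```

```bash
python3 -m pendant '[[0.01,0.02,0,0,0,0,-1],[0.01,0.05,0,0,0,0,-1],[0.02,0.07,0,0,0,0,-1],[0.03,0.09,0,0,0,0,-1],[0.04,0.11,0,0,0,0,-1],[0.04,0.13,0,0,0,0,-1],[0.05,0.16,0,0,0,0,-1],[0.06,0.18,0,0,0,0,-1],[0.07,0.2,0,0,0,0,-1],[0.09,0.22,0,0,0,0,-1]]' >/dev/null; python3 f.py
```

```text
t 17.15 ang 298.9 r 0.0447 Ft -1.31 Fr 1.98 z 0.0763
```

```bash
python3 -m pendant '[[0.01,0.02,0,0,0,0,-1],[0.02,0.04,0,0,0,0,-1],[0.04,0.06,0,0,0,0,-1],[0.05,0.08,0,0,0,0,-1],[0.06,0.1,0,0,0,0,-1],[0.08,0.12,0,0,0,0,-1],[0.09,0.14,0,0,0,0,-1],[0.11,0.15,0,0,0,0,-1],[0.12,0.17,0,0,0,0,-1],[0.14,0.19,0,0,0,0,-1]]' >/dev/null; python3 f.py
```

```text
t 18.40 ang 313.1 r 0.0448 Ft -4.70 Fr 0.26 z 0.0763
```

```bash
python3 -m pendant '[[0.01,0.01,0,0,0,0,-1],[0.02,0.02,0,0,0,0,-1],[0.03,0.03,0,0,0,0,-1],[0.04,0.04,0,0,0,0,-1],[0.05,0.04,0,0,0,0,-1],[0.06,0.05,0,0,0,0,-1],[0.07,0.06,0,0,0,0,-1],[0.08,0.07,0,0,0,0,-1],[0.09,0.08,0,0,0,0,-1],[0.09,0.08,0,0,0,0,-1]]' >/dev/null; python3 f.py; python3 arc.py 322 329 336 343 350
```

```text
t 19.65 ang 320.6 r 0.0448 Ft -5.54 Fr -0.23 z 0.0762
322.0 329.0 [[0.01,0.01,0,0,0,0,-1],[0.02,0.01,0,0,0,0,-1],[0.03,0.02,0,0,0,0,-1],[0.04,0.03,0,0,0,0,-1],[0.04,0.03,0,0,0,0,-1],[0.05,0.04,0,0,0,0,-1],[0.06,0.04,0,0,0,0,-1],[0.07,0.05,0,0,0,0,-1],[0.08,0.06,0,0,0,0,-1],[0.09,0.06,0,0,0,0,-1]]
329.0 336.0 [[0.01,0.01,0,0,0,0,-1],[0.02,0.01,0,0,0,0,-1],[0.03,0.02,0,0,0,0,-1],[0.04,0.02,0,0,0,0,-1],[0.05,0.03,0,0,0,0,-1],[0.06,0.03,0,0,0,0,-1],[0.07,0.04,0,0,0,0,-1],[0.08,0.04,0,0,0,0,-1],[0.09,0.05,0,0,0,0,-1],[0.1,0.05,0,0,0,0,-1]]
336.0 343.0 [[0.01,0.0,0,0,0,0,-1],[0.02,0.01,0,0,0,0,-1],[0.03,0.01,0,0,0,0,-1],[0.04,0.02,0,0,0,0,-1],[0.05,0.02,0,0,0,0,-1],[0.06,0.02,0,0,0,0,-1],[0.07,0.03,0,0,0,0,-1],[0.08,0.03,0,0,0,0,-1],[0.09,0.04,0,0,0,0,-1],[0.1,0.04,0,0,0,0,-1]]
343.0 350.0 [[0.01,0.0,0,0,0,0,-1],[0.02,0.01,0,0,0,0,-1],[0.03,0.01,0,0,0,0,-1],[0.04,0.01,0,0,0,0,-1],[0.05,0.01,0,0,0,0,-1],[0.06,0.02,0,0,0,0,-1],[0.07,0.02,0,0,0,0,-1],[0.09,0.02,0,0,0,0,-1],[0.1,0.02,0,0,0,0,-1],[0.11,0.03,0,0,0,0,-1]]
```

```bash
python3 -m pendant '[[0.01,0.01,0,0,0,0,-1],[0.02,0.01,0,0,0,0,-1],[0.03,0.02,0,0,0,0,-1],[0.04,0.03,0,0,0,0,-1],[0.04,0.03,0,0,0,0,-1],[0.05,0.04,0,0,0,0,-1],[0.06,0.04,0,0,0,0,-1],[0.07,0.05,0,0,0,0,-1],[0.08,0.06,0,0,0,0,-1],[0.09,0.06,0,0,0,0,-1]]' >/dev/null; python3 f.py
```

```text
t 20.90 ang 327.4 r 0.0448 Ft -4.71 Fr 0.72 z 0.0763
```

```bash
python3 -m pendant '[[0.01,0.01,0,0,0,0,-1],[0.02,0.01,0,0,0,0,-1],[0.03,0.02,0,0,0,0,-1],[0.04,0.02,0,0,0,0,-1],[0.05,0.03,0,0,0,0,-1],[0.06,0.03,0,0,0,0,-1],[0.07,0.04,0,0,0,0,-1],[0.08,0.04,0,0,0,0,-1],[0.09,0.05,0,0,0,0,-1],[0.1,0.05,0,0,0,0,-1]]' >/dev/null; python3 f.py
```

```text
t 22.15 ang 334.9 r 0.0448 Ft -4.34 Fr 0.84 z 0.0763
```

```bash
python3 -m pendant '[[0.01,0,0,0,0,0,-1],[0.02,0.01,0,0,0,0,-1],[0.03,0.01,0,0,0,0,-1],[0.04,0.02,0,0,0,0,-1],[0.05,0.02,0,0,0,0,-1],[0.06,0.02,0,0,0,0,-1],[0.07,0.03,0,0,0,0,-1],[0.08,0.03,0,0,0,0,-1],[0.09,0.04,0,0,0,0,-1],[0.1,0.04,0,0,0,0,-1]]' >/dev/null; python3 f.py
```

```text
t 23.40 ang 342.3 r 0.0449 Ft -2.95 Fr 0.86 z 0.0763
```

```bash
python3 -m pendant '[[0.01,0,0,0,0,0,-1],[0.02,0.01,0,0,0,0,-1],[0.03,0.01,0,0,0,0,-1],[0.04,0.01,0,0,0,0,-1],[0.05,0.01,0,0,0,0,-1],[0.06,0.02,0,0,0,0,-1],[0.07,0.02,0,0,0,0,-1],[0.09,0.02,0,0,0,0,-1],[0.1,0.02,0,0,0,0,-1],[0.11,0.03,0,0,0,0,-1]]' >/dev/null; python3 f.py; python3 arc.py 350 357 364
```

```text
t 24.65 ang 350.2 r 0.0449 Ft -1.41 Fr -0.63 z 0.0763
350.0 357.0 [[0.01,0.0,0,0,0,0,-1],[0.02,0.0,0,0,0,0,-1],[0.03,0.01,0,0,0,0,-1],[0.04,0.01,0,0,0,0,-1],[0.05,0.01,0,0,0,0,-1],[0.07,0.01,0,0,0,0,-1],[0.08,0.01,0,0,0,0,-1],[0.09,0.01,0,0,0,0,-1],[0.1,0.01,0,0,0,0,-1],[0.11,0.01,0,0,0,0,-1]]
357.0 364.0 [[0.01,0.0,0,0,0,0,-1],[0.02,0.0,0,0,0,0,-1],[0.03,0.0,0,0,0,0,-1],[0.04,0.0,0,0,0,0,-1],[0.05,0.0,0,0,0,0,-1],[0.07,0.0,0,0,0,0,-1],[0.08,0.0,0,0,0,0,-1],[0.09,0.0,0,0,0,0,-1],[0.1,-0.0,0,0,0,0,-1],[0.11,-0.0,0,0,0,0,-1]]
```

Force falls off past 342°, but pointer friction may bias it. I'll measure backwards as well: the mean of both directions removes the friction.

```bash
python3 -m pendant '[[-0.01,0,0,0,0,0,-1],[-0.02,-0.01,0,0,0,0,-1],[-0.03,-0.01,0,0,0,0,-1],[-0.04,-0.01,0,0,0,0,-1],[-0.05,-0.01,0,0,0,0,-1],[-0.06,-0.02,0,0,0,0,-1],[-0.07,-0.02,0,0,0,0,-1],[-0.09,-0.02,0,0,0,0,-1],[-0.1,-0.02,0,0,0,0,-1],[-0.11,-0.03,0,0,0,0,-1]]' >/dev/null; python3 f.py
```

```text
t 25.90 ang 345.7 r 0.0448 Ft 5.19 Fr 4.97 z 0.0763
```

```bash
python3 -m pendant '[[-0.01,0,0,0,0,0,-1],[-0.02,-0.01,0,0,0,0,-1],[-0.03,-0.01,0,0,0,0,-1],[-0.04,-0.02,0,0,0,0,-1],[-0.05,-0.02,0,0,0,0,-1],[-0.06,-0.02,0,0,0,0,-1],[-0.07,-0.03,0,0,0,0,-1],[-0.08,-0.03,0,0,0,0,-1],[-0.09,-0.04,0,0,0,0,-1],[-0.1,-0.04,0,0,0,0,-1]]' >/dev/null; python3 f.py
```

```text
t 27.15 ang 337.8 r 0.0448 Ft 3.71 Fr 3.85 z 0.0763
```

The mean crosses zero at about 338°, and the peak near 321° (18° before the top) agrees. I'm at the top now; unload the arm before releasing.

```bash
python3 -m pendant '[[0.01,0.01,0,0,0,0,-1],[0.02,0.02,0,0,0,0,-1],[0.02,0.03,0,0,0,0,-1],[0.02,0.04,0,0,0,0,-1],[0.02,0.04,0,0,0,0,-1],[0.02,0.04,0,0,0,0,-1],[0.02,0.04,0,0,0,0,-1],[0.02,0.04,0,0,0,0,-1],[0.02,0.04,0,0,0,0,-1],[0.02,0.04,0,0,0,0,-1]]'; python3 f.py; python3 look.py w3 spindle:.052 pointer:.04
```

```text
clock: 28.4
position: [0.6218, 0.0397, 0.0762]
ee_rot: [0.707, 0.707, -0.0, -0.0]
ft_force: [-3.4, -0.0, 11.8]
grip_width: 0.155
grasp_force: 21.4
t 28.40 ang 338.1 r 0.0450 Ft -1.31 Fr -3.19 z 0.0762
28.4 [0.6218 0.0397 0.0762]
[[ 0.  1. -0.]
 [ 1. -0. -0.]
 [-0. -0. -1.]]
spindle 0.81 [230.  259.8] [0.5813 0.0544 0.052 ]
```

View pics/w3.png

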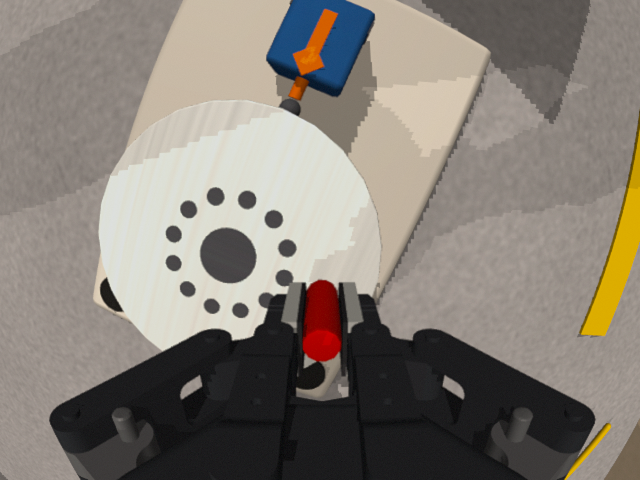

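The pointer roller at (290,107) is clearly pushed out beyond the wheel edge and the crank is loosely held, nearly unloaded, at 338°. Release slowly, lift and go over to the marker.

```bash
python3 -m pendant '[[0,0,0,0,0,0,-0.65],[0,0,0,0,0,0,-0.5],[0,0,0,0,0,0,-0.3],[0,0,0,0,0,0,-0.15],[0,0,0,0,0,0,-0.15],[0,0,-0.7,0,0,0,-0.15],[0,0,-1.4,0,0,0,-0.15],[0,0,-2,0,0,0,-0.15],[-1,-0.4,-2,0,0,0,-0.15],[-2,-0.8,-2,0,0,0,-0.15]]'; python3 look.py w4 crank_grip:.075 spindle:.052 pointer:.04
```

```text
clock: 29.8
position: [0.5817, -0.0608, 0.1757]
ee_rot: [0.707, 0.708, 0.0, 0.0]
ft_force: [-0.5, -0.8, -0.3]
grip_width: 0.426
grasp_force: 0.0
29.8 [ 0.5817 -0.0608  0.1757]
[[-0.001  1.     0.001]
 [ 1.     0.001 -0.   ]
 [-0.     0.001 -1.   ]]
crank_grip 0.93 [387.   88.1] [0.6213 0.0306 0.075 ]
spindle 0.7 [317.4  64.1] [0.5794 0.0535 0.052 ]
```

View pics/w4.png

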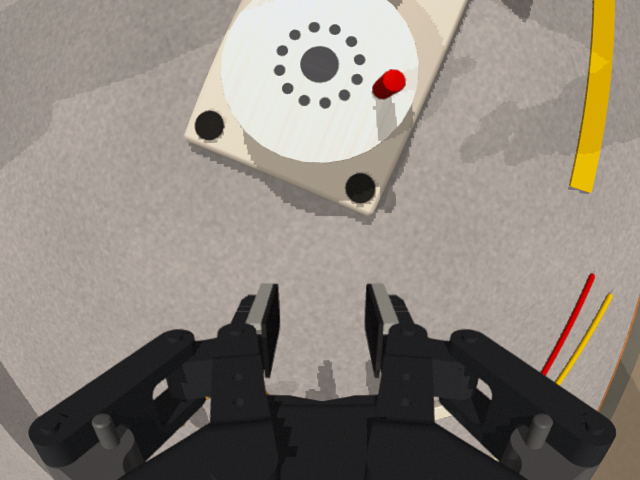

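```bash
python3 - <<'E'
from h import *
print(at_z("wrist",(394,80),.098),at_z("wrist",(379,97),.052))
c=np.array([.580,.0565])
for cam in ["side","scene"]:
    p,_=manip.camera(cam)
    hsv=cv2.cvtColor(p,cv2.COLOR_RGB2HSV); 
    for t,z in [("crank_grip",.075),("spindle",.052)]:
        for q in manip.tip_of(t,cam)[:1]: 
            w=at_z(cam,q["pixel"],z); print(cam,t,round(q["p"],2),np.round(q["pixel"]),w.round(4),np.degrees(np.arctan2(*(w[:2]-c)[::-1]))%360)
p=manip.camera("side")[0]; cv2.imwrite("pics/s2.png",cv2.resize(p[190:300,240:390,::-1],None,fx=5,fy=5,interpolation=cv2.INTER_CUBIC))
E
```

```text
[0.62244868 0.03916684 0.098     ] [0.62102069 0.03404093 0.052     ]
side crank_grip 0.84 [334. 234.] [0.6186 0.0333 0.075 ] 328.9835913471059
side spindle 0.96 [311. 241.] [0.5777 0.0574 0.052 ] 158.24847450258815
scene crank_grip 0.59 [324. 238.] [0.6187 0.0403 0.075 ] 337.3082623372939
scene spindle 0.58 [323. 235.] [0.5857 0.0566 0.052 ] 1.0717144321303134
```

View pics/s2.png

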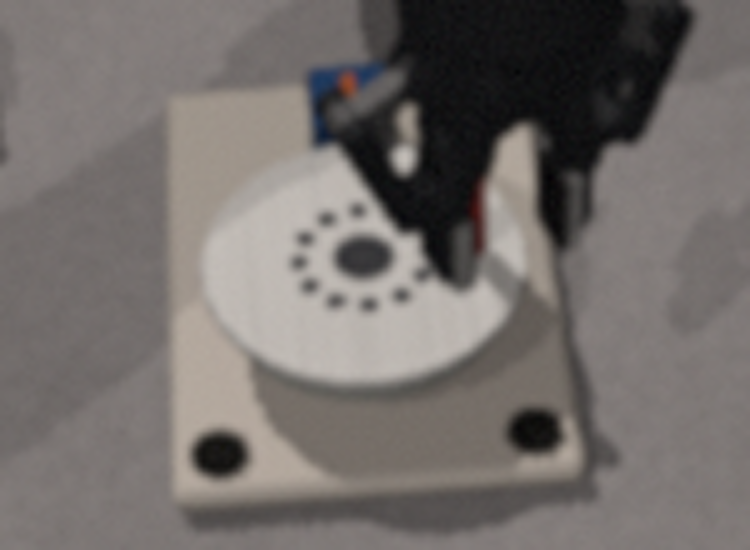

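The crank is mostly hidden here, but its cap in the wrist view, at (394,80), gives (0.622, 0.039), i.e. about 337°. The wheel has stayed. On to the marker.

```bash
python3 -m pendant '[[-1,-0.3,0,0,0,0,-0.15],[-2,-0.6,0,0,0,0,-0.15],[-3,-0.9,0,0,0,0,-0.15],[-3.8,-1.21,0,0,0,0,-0.15],[-3.8,-1.21,0.5,0,0,0,-0.15],[-3.8,-1.21,0.9,0,0,0,-0.15],[-3.8,-1.21,0.9,0,0,0,-0.15],[-3.8,-1.21,0.9,0,0,0,-0.15],[-3.8,-1.21,0.9,0,0,0,-0.15],[-3.8,-1.21,0.9,0,0,0,-0.15]]'; python3 look.py w5 marker_mid:.02; python3 - <<'E'
from h import *
for q in manip.trace("marker_mid","wrist")[:3]: print(q["p"],q["box"])
E
```

```text
clock: 31.6
position: [0.5219, -0.2501, 0.131]
ee_rot: [0.707, 0.707, 0.0, 0.001]
ft_force: [1.2, -0.1, 0.8]
grip_width: 0.43
grasp_force: 0.0
31.6 [ 0.5219 -0.2501  0.131 ]
[[-0.     1.     0.001]
 [ 1.     0.    -0.   ]
 [-0.     0.001 -1.   ]]
marker_mid 0.94 [193.3 248. ] [ 0.4318 -0.257   0.02  ]
marker_mid 0.84 [243.1 179.7] [ 0.4706 -0.2099  0.02  ]
marker_mid 0.62 [313.3 236.5] [ 0.5165 -0.2486  0.02  ]
0.92 [170.1, 223.8, 223.2, 273.4]
0.84 [301.3, 216.0, 332.6, 258.1]
```

View pics/w5.png

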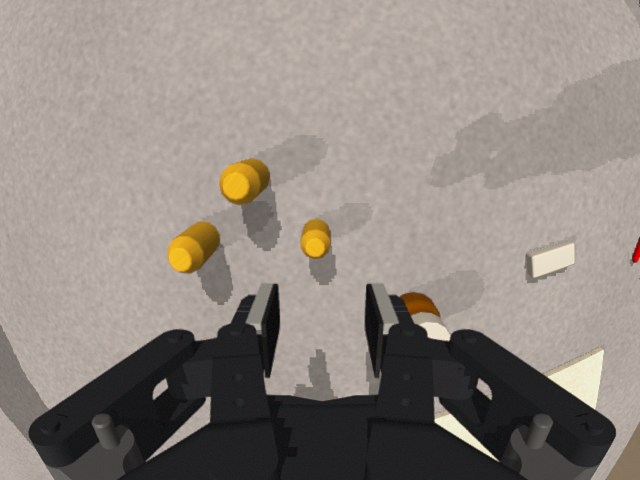

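The smallest pin stands ahead at (315,240), with its top at (315,245), giving (0.518, -0.249). The two larger ones are at (193,248) and (243,180). Descending onto the small one.

```bash
python3 -m pendant '[[0.02,-0.08,0.6,0,0,0,-0.15],[0.02,-0.08,1.2,0,0,0,-0.15],[0.02,-0.08,1.8,0,0,0,-0.15],[0.02,-0.08,2.24,0,0,0,-0.15],[0.02,-0.08,2.24,0,0,0,-0.3],[0.02,-0.08,2.24,0,0,0,-0.45],[0.02,-0.08,2.24,0,0,0,-0.6],[0.02,-0.08,2.24,0,0,0,-0.8],[0.02,-0.08,2.24,0,0,0,-1],[0.02,-0.08,2.24,0,0,0,-1]]' 30
```

```text
clock: 33.0
position: [0.5184, -0.2493, 0.0196]
ee_rot: [0.707, 0.707, 0.0, 0.001]
ft_force: [-1.0, 1.1, 7.3]
grip_width: 0.22
grasp_force: 29.9
```

```bash
python3 -m pendant '[[0,0,-0.5,0,0,0,-1],[0,0,-1.4,0,0,0,-1],[0.4,0.1,-2.3,0,0,0,-1],[1.4,0.35,-2.6,0,0,0.5,-1],[2.5,0.6,-2.6,0,0,1,-1],[3.6,0.85,-2.6,0,0,1.5,-1],[4.7,1.1,-2.6,0,0,2,-1],[5.8,1.35,-2.6,0,0,2.5,-1],[6.6,1.5,-2.6,0,0,2.8,-1],[7.04,1.61,-2.6,0,0,2.8,-1]]'; python3 -m pendant '[[0,0,0,0,0,0,-1],[0,0,0,0,0,0,-1],[0,0,0,0,0,0,-1],[0,0,0,0,0,0,-1],[0,0,0,0,0,0,-1],[0,0,0,0,0,0,-1],[0,0,0,0,0,0,-1],[0,0,0,0,0,0,-1],[0,0,0,0,0,0,-1],[0,0,0,0,0,0,-1]]'; python3 look.py w6 spindle:.052 pointer:.04 crank_grip:.075 gauge:0
```

```text
clock: 34.25
position: [0.5979, 0.1055, 0.1484]
ee_rot: [0.83, 0.558, 0.0, -0.0]
ft_force: [-0.2, 0.0, -1.8]
grip_width: 0.222
grasp_force: 29.6
clock: 35.5
position: [0.598, 0.103, 0.1483]
ee_rot: [0.831, 0.556, 0.0, 0.0]
ft_force: [-0.6, -0.6, -1.0]
grip_width: 0.224
grasp_force: 29.6
35.5 [0.598  0.103  0.1483]
[[ 0.381  0.925  0.   ]
 [ 0.925 -0.381  0.   ]
 [ 0.     0.    -1.   ]]
pointer 0.56 [321.7 222.2] [0.6031 0.114  0.04  ]
crank_grip 0.57 [392.9 331.7] [0.621  0.0391 0.075 ]
```

View pics/w6.png

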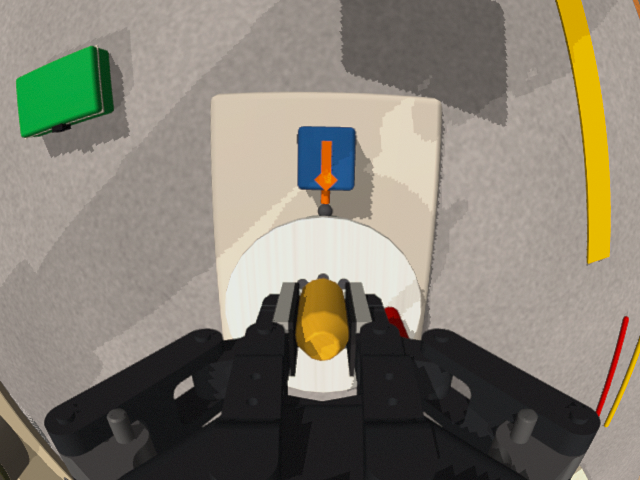

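The marker is held upright over the spot, the roller is straight ahead at (325,210), and the crank reads 337°, unchanged. Lowering it.

```bash
python3 -m pendant '[[0,0.02,0.5,0,0,0,-1],[0,0.02,0.9,0,0,0,-1],[0,0.02,1.2,0,0,0,-1],[0,0.02,1.35,0,0,0,-1],[0,0.02,1.42,0,0,0,-1],[0,0.02,1.46,0,0,0,-1],[0,0.02,1.49,0,0,0,-1],[0,0.02,1.5,0,0,0,-1],[0,0.02,1.51,0,0,0,-1],[0,0.02,1.51,0,0,0,-1]]'
```

```text
clock: 37.0
position: [0.599, 0.1026, 0.0729]
ee_rot: [0.831, 0.556, 0.0, 0.0]
ft_force: [0.1, 0.6, -1.9]
grip_width: 0.218
grasp_force: 29.6
```

```bash
python3 -m pendant '[[0,0,0.01,0,0,0,-1],[0,0,0.01,0,0,0,-1],[0,0,0.02,0,0,0,-1],[0,0,0.02,0,0,0,-1],[0,0,0.03,0,0,0,-1],[0,0,0.03,0,0,0,-1],[0,0,0.03,0,0,0,-1],[0,0,0.03,0,0,0,-1],[0,0,0.03,0,0,0,-1],[0,0,0.03,0,0,0,-1]]'
```

```text
clock: 38.25
position: [0.5991, 0.1027, 0.0716]
ee_rot: [0.831, 0.556, 0.0, 0.0]
ft_force: [-3.1, 0.5, 5.8]
grip_width: 0.224
grasp_force: 30.2
```

```bash
python3 -m pendant '[[0,0,0,0,0,0,-0.55],[0,0,0,0,0,0,-0.5],[0,0,0,0,0,0,-0.4],[0,0,0,0,0,0,-0.3],[0,0,0,0,0,0,-0.25],[0,0,0,0,0,0,-0.2],[0,0,-0.3,0,0,0,-0.2],[0,0,-0.8,0,0,0,-0.2],[0,0,-1.4,0,0,0,-0.2],[-0.6,0,-2,0,0,0,-0.2]]'; python3 -m pendant '[[-0.8,0,0,0,0,0,-0.2],[-1.6,0,0,0,0,0,-0.2],[-2.4,0,-0.3,0,0,0,-0.2],[-2.6,0,-0.6,0,0,0,-0.2],[-2.6,0,-0.6,0,0,0,-0.2],[-2.6,0,-0.6,0,0,0,-0.2],[-2.6,0,-0.6,0,0,0,-0.2],[-2.6,0,-0.6,0,0,0,-0.2],[-2.6,0,-0.6,0,0,0,-0.2],[-2.6,0,-0.6,0,0,0,-0.2]]'; python3 look.py w7 spindle:.052 pointer:.04 crank_grip:.075 marker_mid:.072 mark_spot:.052
```

```text
clock: 39.5
position: [0.5877, 0.077, 0.1734]
ee_rot: [0.83, 0.558, 0.001, -0.0]
ft_force: [-0.1, -0.1, 0.2]
grip_width: 0.398
grasp_force: 0.0
clock: 40.75
position: [0.538, -0.0452, 0.2012]
ee_rot: [0.831, 0.556, -0.0, -0.0]
ft_force: [0.8, -0.1, 0.4]
grip_width: 0.401
grasp_force: 0.0
40.75 [ 0.538  -0.0452  0.2012]
[[ 0.381  0.925 -0.   ]
 [ 0.925 -0.381  0.   ]
 [ 0.    -0.    -1.   ]]
spindle 0.85 [321.   80.7] [0.5799 0.0563 0.052 ]
pointer 0.3 [387.8  79.4] [0.6292 0.0403 0.04  ]
crank_grip 0.56 [386.7  75. ] [0.6219 0.0407 0.075 ]
```

View pics/w7.png

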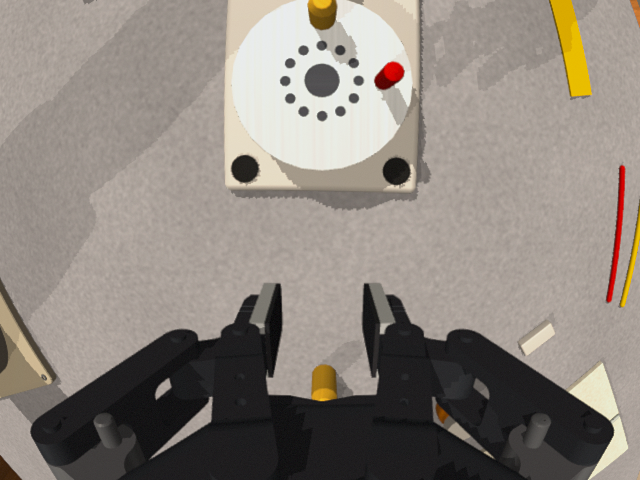

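The marker stands upright on the wheel at (322,15), in line with the spindle and pointer. The crank is still at about 338°, and the arm is clear. Handing in.

```bash
python3 -c "
from workcell import manip
print(manip.hand_in())"
```

```text
the job is handed in; nothing more can be done
None
```

I handed the job in, but the simulator gave no verdict. The crank rests at about 338°, where I measured the top of the high spot to be, give or take about 3° by my estimate. The smallest brass marker stands upright on the wheel in front of the pointer, and the arm is clear.

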